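# Return the cleaned microscope objectives to their canisters

### The arm

A 6-joint arm with a two-finger parallel gripper is mounted at the origin on the work surface. World frame = base frame: x ahead of the robot, y to its left, z up, the work surface at z = 0. Lengths are in m, angles in degrees, forces in N, time in s.
With the tool pointing down it reaches from about 0.325 to 0.9 m from the base axis. Payload 6.1 kg.
Tool frame: the origin (TCP) lies midway between the tips of the shut fingers; the grasp point (between the pads) lies 19 mm behind it; y points along the fingers, z is the direction in which the jaws open and shut, and the axes are right-handed (so a half turn about y gives the same grasp; the last joint's range is limited). The gripper opens to 85 mm and grips with 20 to 120 N. Pads are 22 mm wide; open, the fingers measure 114 mm over their backs; the gripper's body (76 mm by 85 mm) begins 54 mm behind the grasp point. The pads swing forward as they close: fully open they stand 13 mm farther back than shut.
Start: joints at [63.994, 12.628, 87.462, -0, 79.91, -7.225], TCP at [0.201, 0.592, 0.231] pointing down, gripper open.
Joint ranges: [-170.65, 170.65], [-52.31, 119.04], [5.05, 147.46], [-71.25, 251.25], [11.57, 151.72], [-153.62, 153.62]. Speed limits (degrees/s): [147.25, 147.25, 172.46, 180, 180, 180].

### API

Orientations are given as [roll, pitch, yaw] about the fixed x, y, z axes, in that order (R = Rz(yaw) Ry(pitch) Rx(roll)).
In Python, from plant import bot gives the robot as it stands. The module is installed in compiled form; this text tells all that it offers.
- The arm moves only by the shell command python3 -m jog 'ROWS' [FORCE]. ROWS is JSON, a list of rows, each a list of 3 entries, a list of its own where there are three numbers: the finger opening in cm, from 0 to 8.54, then the shift along the tool's x, y, z in cm, then the turn, a rotation vector about the tool's x, y, z in degrees. In form: [[claw, [dx, dy, dz], [wx, wy, wz]], ...]. A call has 1 to 5 rows; each row is the pose to reach, as a shift and turn from the pose measured when the call began, along the tool's axes at that moment; what a row does not reach only later rows make up. A row lasts 1/10 s, in which the tool goes at most 50 mm and 8.59 degrees, less where a joint would pass 70% of its speed; a pose out of reach is approached as far as the arm can. A call with a gripper value outside its range is refused whole. The fingers move at their own pace and stop on an object; FORCE is the grip in N (left out, the last holds). Time passes only in rows, so rows that repeat a pose let the fingers close. It gives the time, the measured TCP pose, the force and the opening at its end, in the units of the state.
- bot.get_state(): the state, without advancing time (a new reading comes with each control period).
- bot.capture(name): name is "scene" or "top" or "wrist"; returns (picture, depth): 384x512x3 uint8, red, green, blue; 384x512 float32, m along the optical axis (not along the pixel's ray), 0 where there is no reading.
- bot.calibration(name): a dict with "fx", "fy", "cx", "cy" (pixels), "rvec" (rotation vector, rad) and "tvec" (3), from world to camera coordinates, as OpenCV has them. Camera axes: x right, y down, z forward; pixel columns grow to the right and rows downward; lengths in m; the calibration is good to about 2 mm. A picture is of the moment at which its call begins: read the wrist's pose just before it. calibration takes no time and is no camera call; for the wrist camera it gives the pose at the moment of the call.
- bot.sign_off(): hands the job in, once; it reports no verdict.
The state is a dict: "time": time; "q": joint angles; "joint_velocities": joint speeds; "joint_efforts": joint torques, N m; "tcp_pos": TCP position; "tcp_rot": TCP orientation; "force": force on the tool from outside, world axes, zero at the start; "ft_torque": the same for the moment, N m; "finger_gap": opening from 0.0 (shut) to 1.0 (fully open).
Only numpy, scipy, OpenCV 4.12 (cv2) and the standard library are available. Lean on these libraries where they do the work, as an engineer would, in place of code of your own. Each camera call takes 0.05 s, during which the arm holds its last target. There are 200 camera calls.

### The job

The four cleaned microscope objectives stand in a row in the holding block; put each one back, nose up, into its own canister in the tray: the shortest in the shallowest canister, the next longer in the next deeper, and so on up to the longest in the deepest. They are precision optics, so lower each one to the canister's floor and leave it standing there upright, without dropping it or tipping it over. Leave the eyepiece in the block and the oil bottle on the table where they are.

Things in the scene. Friction and masses are not known exactly. Their poses are not given: they have to be found in the camera images.
- objective_1 (a point): the shortest of four microscope objectives: steel, upright, nose up in a grey block, 40 mm long in all. From below: brass thread foot (24 mm diameter, 5 mm long), barrel to grip (30 mm diameter, 25 mm), 10 mm tapering nose with a 24 mm wide lens end on top. The point is its centre, 20 mm above the foot; z is its axis, towards the nose, turned any way about it.
- objective_2 (a point): the second shortest of four microscope objectives: steel, upright, nose up in a grey block, 50 mm long in all. From below: brass thread foot (24 mm diameter, 5 mm long), barrel to grip (30 mm diameter, 35 mm), 10 mm tapering nose with a 17 mm wide lens end on top. The point is its centre, 25 mm above the foot; z is its axis, towards the nose, turned any way about it.
- objective_3 (a point): the second longest of four microscope objectives: steel, upright, nose up in a grey block, 60 mm long in all. From below: brass thread foot (24 mm diameter, 5 mm long), barrel to grip (30 mm diameter, 45 mm), 10 mm tapering nose with a 11 mm wide lens end on top. The point is its centre, 30 mm above the foot; z is its axis, towards the nose, turned any way about it.
- objective_4 (a point): the longest of four microscope objectives: steel, upright, nose up in a grey block, 70 mm long in all. From below: brass thread foot (24 mm diameter, 5 mm long), barrel to grip (30 mm diameter, 55 mm), 10 mm tapering nose with a 7 mm wide lens end on top. The point is its centre, 35 mm above the foot; z is its axis, towards the nose, turned any way about it.
- canister_1: the shallowest of four open white plastic canisters, fixed upright in an aluminium tray: round, outer diameter 54 mm, inner 48 mm, 14 mm high, 10 mm deep over a flat 4 mm floor. Origin at the centre of its underside, 3 mm above the table, z up. Its own objective, standing in it, is 30 mm proud of the rim.
- canister_2: the second shallowest of four open white plastic canisters, fixed upright in an aluminium tray: round, outer diameter 54 mm, inner 48 mm, 24 mm high, 20 mm deep over a flat 4 mm floor. Origin at the centre of its underside, 3 mm above the table, z up. Its own objective, standing in it, is 30 mm proud of the rim.
- canister_3: the second deepest of four open white plastic canisters, fixed upright in an aluminium tray: round, outer diameter 54 mm, inner 48 mm, 34 mm high, 30 mm deep over a flat 4 mm floor. Origin at the centre of its underside, 3 mm above the table, z up. Its own objective, standing in it, is 30 mm proud of the rim.
- canister_4: the deepest of four open white plastic canisters, fixed upright in an aluminium tray: round, outer diameter 54 mm, inner 48 mm, 44 mm high, 40 mm deep over a flat 4 mm floor. Origin at the centre of its underside, 3 mm above the table, z up. Its own objective, standing in it, is 30 mm proud of the rim.
- eyepiece (a point): microscope eyepiece, loose in the same block as the objectives: steel barrel, black head 32 mm wide, 44 mm high; the point is its centre, 22 mm above its foot. The fixed block (70 x 285 x 25 mm) has five wells in a straight row, 56 mm apart, 27 mm wide, 4 mm deep, their floors 21 mm above the table; objectives and eyepiece stand in them in any order.
- oil_bottle (a point): small brown dropper bottle, loose on the table between block and tray, 25 mm diameter, 55 mm high; the point is its centre, 27.5 mm up. The fixed tray (85 x 300 mm, rim 12 mm high) holds the canisters in one row about 70 mm apart in any order. Block and tray lie left and right, either way round, rows roughly left to right, turned up to 17 degrees.
Not all that is in view belongs to the job. Leave any turquoise look-alike of the canister_4 alone.

How it is judged (in metres and radians):
At the end, for the whole second after the job is handed in: Each objective stands in the canister of its own rank in size: centre within 12 mm of the canister's axis (the canister's wall ensures this), foot on the canister's floor within 4 mm, upright within about 7 degrees, released and at rest (horizontal distance between objective_1 and canister_1 below 0.012 m and z of objective_1 in the frame of canister_1 between 0.02 and 0.028 m and angle between each of objective_1, objective_2, objective_3, objective_4's own z axis and vertical below 0.12 rad and linear speed of each of objective_1_body, objective_2_body, objective_3_body, objective_4_body below 0.02 m/s and angular speed of each of objective_1_body, objective_2_body, objective_3_body, objective_4_body below 0.2 rad/s and horizontal distance between objective_2 and canister_2 below 0.012 m and z of objective_2 in the frame of canister_2 between 0.025 and 0.033 m and horizontal distance between objective_3 and canister_3 below 0.012 m and z of objective_3 in the frame of canister_3 between 0.03 and 0.038 m and horizontal distance between objective_4 and canister_4 below 0.012 m and z of objective_4 in the frame of canister_4 between 0.035 and 0.043 m); the robot touches nothing.
It fails at once if an objective is let fall (more than about 2 cm) ((contact force between the fingers and objective_1_body below 0.05 N and linear speed of objective_1_body above 0.6 m/s) or (contact force between the fingers and objective_2_body below 0.05 N and linear speed of objective_2_body above 0.6 m/s) or (contact force between the fingers and objective_3_body below 0.05 N and linear speed of objective_3_body above 0.6 m/s) or (contact force between the fingers and objective_4_body below 0.05 N and linear speed of objective_4_body above 0.6 m/s)).
It fails at once if an objective is tipped over (45 degrees) (angle between any of objective_1, objective_2, objective_3, objective_4's own z axis and vertical above 0.8 rad).
It fails at once if the eyepiece is moved from its place in the block (15 mm) (distance of eyepiece from where it was at the start of the episode above 0.015 m).
It fails at once if the oil bottle is pushed away (15 mm) or knocked over (distance of oil_bottle from where it was at the start of the episode above 0.015 m).
It also fails if it takes over 99 s, if anything falls off the work surface, if the arm or the gripper's body presses on something with over 40 N, if the wrist force passes 120 N, or if a joint passes its speed limit or range.

## Working session

There is one attempt and no reset: what is moved stays moved. The work goes in short steps, Python scripts to look and compute and a shell command to move; the robot and the scene stay as the last step left them, time stands still between calls to the robot, and variables do not carry over. Pictures are saved under pics/ and viewed, about 12 in all and at most 16, crops included, and the job is handed in when it is done.

```bash
mkdir -p pics; python3 - <<'E'
from plant import bot
import cv2,numpy as np
s=bot.get_state();print(s)
for n in("scene","top"):
    p,d=bot.capture(n);np.savez(f"{n}0.npz",p=p,d=d)
    c=bot.calibration(n);print(n,c)
    cv2.imwrite(f"pics/{n}0.png",cv2.resize(p[:,:,::-1],(768,576)))
E
```

```text
{'time': 0.0, 'q': array([ 6.39925512e+01,  1.26769699e+01,  8.75250775e+01, -2.51306967e-04,
        7.99087103e+01, -7.22516840e+00]), 'joint_velocities': array([ 0.05057049, -0.04444292,  0.10042897, -0.12061951,  0.10731874,
       -0.10232514]), 'joint_efforts': array([ 3.97277327e-04, -4.96911299e+01, -3.89388621e+01, -4.98605539e-05,
        1.12306720e-02, -7.14429817e-06]), 'tcp_pos': array([0.2009781 , 0.5911793 , 0.23018689]), 'tcp_rot': array([-9.01099093e+01,  1.36845039e-02, -1.87822492e+01]), 'force': array([-0.16520695, -0.36144079, -0.25207796]), 'ft_torque': array([-0.01934646,  0.00735794,  0.02314236]), 'finger_gap': 0.9979998509072556}
scene {'fx': 440.076603261408, 'fy': 440.076603261408, 'cx': 262.47801342517494, 'cy': 184.12286556590476, 'rvec': array([ 2.37911807,  0.71011065, -0.26603787]), 'tvec': array([-0.54377755, -0.16653613,  1.31986078])}
top {'fx': 456.09884784476077, 'fy': 456.09884784476077, 'cx': 251.8851765218475, 'cy': 186.19802047875626, 'rvec': array([ 2.15121989, -2.10997996,  0.15573882]), 'tvec': array([0.06641998, 0.59438963, 1.15997758])}
```

View pics/scene0.png

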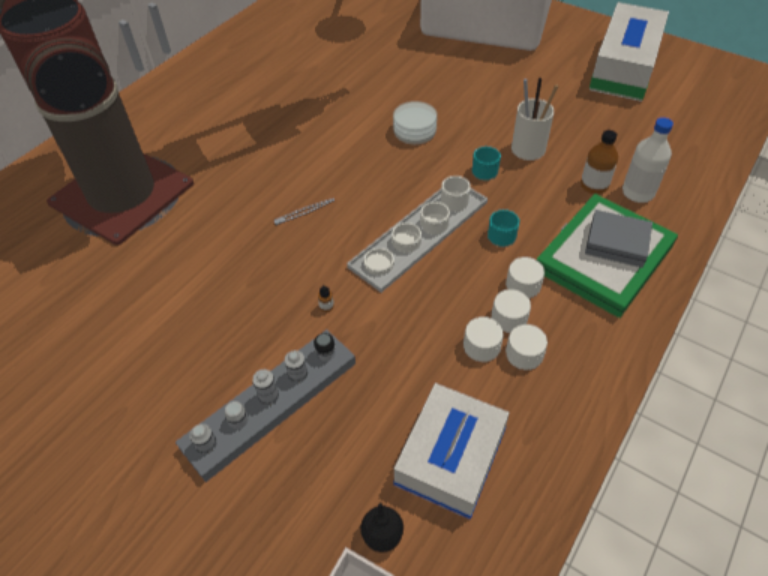

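View pics/top0.png

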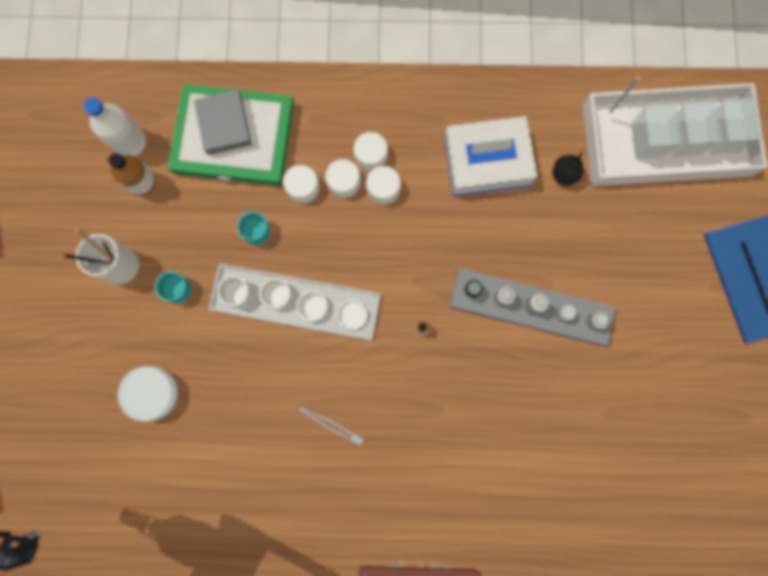

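The scene picture shows the block at (265,405), holding four objectives and the black-headed eyepiece at (324,343). The tray is at (418,235), the oil bottle at (325,298), and the turquoise decoys at (487,163) and (503,228). The white lidded jars near (510,320) are clutter. In the top picture the block is at right, (535,305), with its eyepiece at (474,289). The tray is at (295,300). Next I measure these with depth.

```bash
cat > h.py <<'E'
import numpy as np,cv2
from plant import bot
def cloud(d,c):
    v,u=np.mgrid[:d.shape[0],:d.shape[1]]
    P=np.stack([(u-c["cx"])/c["fx"]*d,(v-c["cy"])/c["fy"]*d,d],-1)
    R=cv2.Rodrigues(c["rvec"])[0]
    W=(P-c["tvec"])@R; W[d==0]=np.nan
    return W
def proj(p,c):
    K=np.array([[c["fx"],0,c["cx"]],[0,c["fy"],c["cy"]],[0,0,1]])
    return cv2.projectPoints(np.array(p,float).reshape(-1,1,3),c["rvec"],c["tvec"],K,None)[0][:,0]
E
python3 - <<'E'
from h import *
f=np.load("top0.npz");W=cloud(f["d"],bot.calibration("top"))
print("table z",np.nanmedian(W[250:300,250:400,2]))
S={"blk":[(316,192),(338,197),(360,202),(379,209),(400,214)],"tray":[(157,195),(186,197),(210,205),(236,210)],"bot":[(282,218)]}
for k,L in S.items():
    for u,v in L:
        w=W[v-22:v+23,u-22:u+23].reshape(-1,3);c=W[v-2:v+3,u-2:u+3].reshape(-1,3).mean(0)
        r=np.hypot(*(w[:,:2]-c[:2]).T);n=w[r<.028]
        z=n[:,2];t=n[z>np.nanmax(z)-.012]
        print(k,u,v,c.round(4),"zmax",np.nanpercentile(z,98).round(4),"toppts",len(t),np.nanmean(t,0).round(4), "p5",np.nanpercentile(z,5).round(4))
for name,(u0,u1,v0,v1),(a,b) in [("blk",(295,415,175,235),(.019,.030)),("tray",(135,258,172,230),(.006,.10))]:
    w=W[v0:v1,u0:u1].reshape(-1,3);m=w[(w[:,2]>a)&(w[:,2]<b)]
    q=m[:,:2].astype(np.float32);print(name,len(q),cv2.minAreaRect(q))
c=bot.calibration("top");p=f["p"][165:240,130:420,::-1]
g=cv2.resize(p,(0,0),fx=2.75,fy=2.75,interpolation=cv2.INTER_CUBIC)
z=np.clip(np.nan_to_num(W[165:240,130:420,2])/.1*255,0,255).astype(np.uint8)
z=cv2.applyColorMap(cv2.resize(z,(0,0),fx=2.75,fy=2.75,interpolation=0),cv2.COLORMAP_JET)
cv2.imwrite("pics/crop1.png",np.vstack([g,z]))
E
```

```text
table z -0.00011163674724964206
blk 316 192 [ 0.5781 -0.0895  0.065 ] zmax 0.0683 toppts 101 [ 0.5784 -0.0869  0.0642] p5 0.0211
blk 338 197 [ 0.564 -0.144  0.079] zmax 0.0813 toppts 81 [ 0.565  -0.1419  0.0764] p5 0.0219
blk 360 202 [ 0.5509 -0.198   0.0881] zmax 0.0902 toppts 68 [ 0.5533 -0.1959  0.0861] p5 0.0214
blk 379 209 [ 0.5372 -0.253   0.0603] zmax 0.0632 toppts 88 [ 0.5398 -0.2501  0.0597] p5 0.0219
blk 400 214 [ 0.5241 -0.3035  0.0707] zmax 0.0734 toppts 65 [ 0.5269 -0.3038  0.0695] p5 0.0215
tray 157 195 [0.5706 0.3383 0.0062] zmax 0.0493 toppts 80 [0.5728 0.3402 0.0457] p5 0.0036
tray 186 197 [0.5665 0.2583 0.0066] zmax 0.0395 toppts 63 [0.565  0.2528 0.0359] p5 0.0015Traceback (most recent call last):
  File "<stdin>", line 9, in <module>
    res = np.fmax.reduce(a, axis=axis, out=out, **kwargs)
ValueError: zero-size array to reduction operation fmax which has no identity
```

```bash
python3 - <<'E'
from h import *
from scipy.optimize import least_squares
f=np.load("top0.npz");C=bot.calibration("top");W=cloud(f["d"],C)
V=W.reshape(-1,3);V=V[np.isfinite(V[:,0])]
# block: rows
def near(c,r): return V[np.hypot(V[:,0]-c[0],V[:,1]-c[1])<r]
obj=[(.5784,-.0869),(.565,-.1419),(.5533,-.1959),(.5398,-.2501),(.5269,-.3038)]
for o in obj:
    o=np.array(o)
    for _ in range(6):
        n=near(o,.022);t=n[n[:,2]>.036]; (cx,cy),r=cv2.minEnclosingCircle(t[:,:2].astype(np.float32)); o=(np.median(t[:,:2],0)*0+ (t[:,:2].max(0)+t[:,:2].min(0))/2)
    print("obj",o.round(4),(np.array([cx,cy])).round(4),round(r,4))
b=V[(V[:,2]>.017)&(V[:,2]<.030)&(V[:,0]>.45)&(V[:,0]<.66)&(V[:,1]<0)&(V[:,1]>-.38)]
print("blk",len(b),cv2.minAreaRect(b[:,:2].astype(np.float32)))
b=V[(V[:,2]>.007)&(V[:,2]<.06)&(V[:,0]>.45)&(V[:,0]<.66)&(V[:,1]>.06)&(V[:,1]<.39)]
print("tray",len(b),cv2.minAreaRect(b[:,:2].astype(np.float32)))
for g in [(.5728,.3402),(.560,.268),(.545,.20),(.532,.13)]:
    n=near(g,.033);z=np.percentile(n[:,2],97);o=np.array(g)
    t=n[n[:,2]>z-.006]
    s=least_squares(lambda q:np.hypot(t[:,0]-q[0],t[:,1]-q[1])-.0255,o,loss="soft_l1",f_scale=.001)
    print("can",s.x.round(4),"top",z.round(4),len(t),np.sqrt(2*s.cost/len(t)).round(4))
b=near((.49,.025),.06);b=b[b[:,2]>.03];print("bottle",b.mean(0),b.max(0),b.min(0))
p=f["p"][165:240,130:420,::-1]
g=cv2.resize(p,(0,0),fx=2.75,fy=2.75,interpolation=cv2.INTER_CUBIC)
z=np.clip(np.nan_to_num(W[165:240,130:420,2])/.1*255,0,255).astype(np.uint8)
z=cv2.applyColorMap(cv2.resize(z,(0,0),fx=2.75,fy=2.75,interpolation=0),cv2.COLORMAP_JET)
cv2.imwrite("pics/crop1.png",np.vstack([g,z]))
E
```

```text
obj [ 0.5777 -0.0879] [ 0.5783 -0.0879] 0.0159
obj [ 0.566  -0.1415] [ 0.5659 -0.1411] 0.0158
obj [ 0.5528 -0.1956] [ 0.553  -0.1963] 0.0155
obj [ 0.5396 -0.2507] [ 0.54   -0.2507] 0.015
obj [ 0.5264 -0.3051] [ 0.5269 -0.3053] 0.0154
blk 2088 ((0.5534957051277161, -0.17270098626613617), (0.33883169293403625, 0.12221194058656693), 87.89117431640625)
tray 1380 ((0.5562732219696045, 0.2236669659614563), (0.17601057887077332, 0.32477498054504395), 4.333677291870117)
can [0.5687 0.3363] top 0.0483 83 0.0009
can [0.5666 0.2636] top 0.0387 75 0.001
can [0.5465 0.1978] top 0.0289 83 0.001
can [0.5337 0.1261] top 0.0188 77 0.0011
bottle [5.10605508e-01 2.19735614e-04 4.20452283e-02] [0.52198343 0.01005889 0.05918731] [ 0.50065505 -0.01146739  0.03072604]
```

View pics/crop1.png

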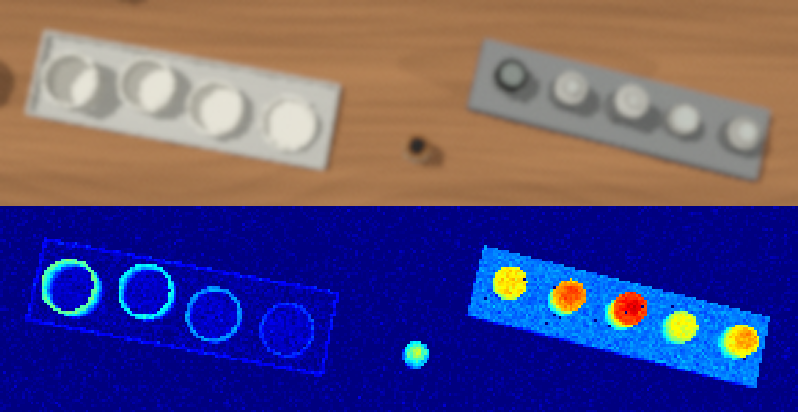

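Sorted by top height, the block from left to right holds the eyepiece at crop (512,75), top 65–68 mm, then obj3 (571,88) at 81 mm, obj4 (632,100) at 90 mm, obj1 (684,120) at 62 mm and obj2 (743,132) at 72 mm. All match 21 mm plus the length. The canister rims from left to right are at 48, 39, 29 and 19 mm, so c4, c3, c2, c1.

Possible mix-ups, in full-view pixels:
- **Objectives:** the eyepiece at (474,289) could be taken for one. It has a black head.
- **Canisters:** the turquoise pots at (253,228) and (172,287), and the lidded white jars at (300,183), (342,178), (370,150) and (383,185). None of these is in the tray.

The crop confirms the choice.

```bash
cat > rel.py <<'E'
# usage: rel.py NAME z  -> shift (cm) and turn (deg) in tool axes to TCP above NAME with yaw -103.3
import sys; from h import *
from scipy.spatial.transform import Rotation as R
T=dict(o1=(.5398,-.2507),o2=(.5266,-.3052),o3=(.566,-.1413),o4=(.5529,-.196),c4=(.5687,.3363),c3=(.5666,.2636),c2=(.5465,.1978),c1=(.5337,.1261))
s=bot.get_state();A=R.from_euler("xyz",s["tcp_rot"],degrees=True);G=R.from_euler("xyz",[-90,0,-103.3],degrees=True)
for n,z in zip(sys.argv[1::2],sys.argv[2::2]):
    print(n,"shift",(A.inv().apply(np.r_[T[n],float(z)]-s["tcp_pos"])*100).round(2),"turn",(A.inv()*G).as_rotvec(degrees=True).round(2))
print("t",round(s["time"],2),"tcp",s["tcp_pos"].round(4),"F",s["force"].round(1),"gap",round(s["finger_gap"],3))
E
python3 rel.py o4 0.17
```

```text
o4 shift [ 58.66   6.13 -63.19] turn [9.000e-02 8.452e+01 6.000e-02]
t 0.1 tcp [0.201  0.5912 0.2303] F [-1.1  0.8 -0.4] gap 0.998
```

```bash
python3 -m jog '[[6,[4,0,-4],[0,8,0]],[6,[8,0,-8],[0,16,0]],[6,[11,0,-12],[0,24,0]],[6,[14,0,-15],[0,32,0]],[6,[17,0,-18],[0,40,0]]]' 60; python3 rel.py o4 0.17
```

```text
time: 0.6
tcp_pos: [0.304, 0.364, 0.2301]
tcp_rot: [-90.1, -0.1, -59.1]
force: [1.6, -0.2, -0.8]
finger_gap: 0.705
o4 shift [60.83  6.1  -7.41] turn [ 0.09 44.22  0.11]
t 0.6 tcp [0.304  0.364  0.2301] F [ 1.6 -0.2 -0.8] gap 0.705
```

```bash
python3 -m jog '[[6,[4.5,0,0],[0,8.5,0]],[6,[9,0,-1],[0,17,0]],[6,[13.5,0,-2],[0,25.5,0]],[6,[18,1,-3],[0,34,0]],[6,[22,2,-3],[0,42.5,0]]]'; python3 rel.py o4 0.17
```

```text
time: 1.1
tcp_pos: [0.3913, 0.1578, 0.2103]
tcp_rot: [-90.0, -0.1, -101.9]
force: [0.7, 1.5, -0.4]
finger_gap: 0.7
o4 shift [31.26  4.1  23.13] turn [-0.01  1.35  0.13]
t 1.1 tcp [0.3913 0.1578 0.2103] F [ 0.7  1.5 -0.4] gap 0.7
```

```bash
python3 -m jog '[[6,[3,0,3],[0,0.5,0]],[6,[6.5,1,5.5],[0,1.3,0]],[6,[10,1.5,8],[0,1.3,0]],[6,[13,2,10],[0,1.3,0]],[6,[16,2,12],[0,1.3,0]]]'
python3 -m jog '[[6,[3,0.5,2],[0,0,0]],[6,[6.5,1,4.5],[0,0,0]],[6,[10,1.5,7],[0,0,0]],[6,[13,2,9.5],[0,0,0]],[6,[15,2,11.3],[0,0,0]]]'; python3 rel.py o4 0.17 o4 0.065
```

```text
time: 1.6
tcp_pos: [0.4751, -0.0253, 0.1895]
tcp_rot: [-90.1, -0.1, -103.3]
force: [0.2, 0.2, 0.3]
finger_gap: 0.701
time: 2.1
tcp_pos: [0.5504, -0.1995, 0.1681]
tcp_rot: [-90.2, -0.1, -103.4]
force: [-1.1, -0.2, 0.4]
finger_gap: 0.698
o4 shift [-0.4  -0.19  0.16] turn [ 0.21 -0.09  0.12]
o4 shift [-0.42 10.31  0.2 ] turn [ 0.21 -0.09  0.12]
t 2.1 tcp [ 0.5504 -0.1995  0.1681] F [-1.1 -0.2  0.4] gap 0.698
```

```bash
python3 -m jog '[[6,[-0.4,0,0.2],[0.2,0,0.1]],[6,[-0.4,0,0.2],[0.2,0,0.1]]]'; python3 - <<'E'
from h import *
c=bot.calibration("wrist");p,d=bot.capture("wrist");W=cloud(d,c)
cv2.imwrite("pics/w1.png",p[:,:,::-1]);V=W.reshape(-1,3);V=V[np.isfinite(V[:,0])]
for n,o,h in [("e",(.578,-.088),44),("o3",(.566,-.1413),60),("o4",(.5529,-.196),70),("o1",(.5398,-.2507),40),("o2",(.5266,-.3052),50)]:
    m=V[(np.hypot(V[:,0]-o[0],V[:,1]-o[1])<.024)&(V[:,2]>.034)]
    if len(m)>50: print(n,len(m),((m.max(0)+m.min(0))/2).round(4),np.ptp(m[:,:2],0).round(4),"ztop",np.percentile(m[:,2],99).round(4))
print(proj([(.5529,-.196,.091)],c))
E
```

```text
time: 2.3
tcp_pos: [0.5528, -0.196, 0.1671]
tcp_rot: [-90.1, 0.0, -103.4]
force: [-0.4, -0.4, -0.5]
finger_gap: 0.703
e 1190 [ 0.58   -0.09    0.0574] [0.031  0.0313] ztop 0.0668
o3 952 [ 0.5677 -0.1438  0.0592] [0.0296 0.0296] ztop 0.082
o4 7991 [ 0.5565 -0.1932  0.1501] [0.0361 0.04  ] ztop 0.265
o1 743 [ 0.5423 -0.2516  0.0486] [0.0292 0.0272] ztop 0.0626
o2 837 [ 0.5295 -0.3062  0.0537] [0.0295 0.0281] ztop 0.0725
[[251.49812362 202.17572294]]
```

View pics/w1.png

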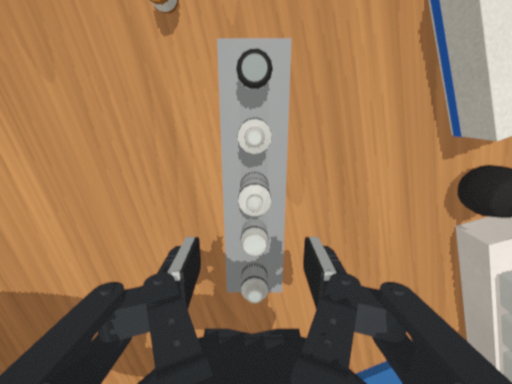

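The wrist view shows the eyepiece at (254,68), obj3 at (254,135), obj4 at (254,202), obj1 at (254,241) and obj2 at (254,290). All are in line and centred between the fingers, whose pads are at columns 190 and 315. Next, obj4.

```bash
python3 -m jog '[[6,[0,3,0.1],[0,0,0]],[6,[0,6,0.1],[0,0,0]],[6,[0,8.5,0.1],[0,0,0]],[6,[0,10.2,0.1],[0,0,0]],[6,[0,10.2,0.1],[0,0,0]]]'
python3 -m jog '[[2.5,[0,0,0],[0,0,0]],[2.5,[0,0,0],[0,0,0]],[2.5,[0,0,0],[0,0,0]],[2.5,[0,0,0],[0,0,0]],[2.5,[0,0,0],[0,0,0]]]' 60; python3 rel.py o4 0.065 c4 .17
```

```text
time: 2.85
tcp_pos: [0.5507, -0.1929, 0.0624]
tcp_rot: [-90.5, 0.1, -103.3]
force: [-0.4, -0.8, -0.5]
finger_gap: 0.704
time: 3.35
tcp_pos: [0.5516, -0.1933, 0.0638]
tcp_rot: [-90.3, 0.1, -103.3]
force: [-0.5, 0.6, 6.0]
finger_gap: 0.326
o4 shift [ 0.24 -0.12  0.19] turn [ 0.34 -0.   -0.1 ]
c4 shift [-51.95 -10.47 -10.59] turn [ 0.34 -0.   -0.1 ]
t 3.35 tcp [ 0.5516 -0.1933  0.0638] F [-0.5  0.6  6. ] gap 0.326
```

```bash
python3 -m jog '[[2.5,[0,0,0],[0,0,0]],[2.5,[0,0,0],[0,0,0]],[2.5,[0,-0.5,0],[0,0,0]],[2.5,[0,-1.5,0],[0,0,0]],[2.5,[0,-3,0],[0,0,0]]]' 60
python3 -m jog '[[2.5,[0,-2,0],[0,0,0]],[2.5,[0,-4,0],[0,0,0]],[2.5,[0,-6,0],[0,0,0]],[2.5,[0,-8,0],[0,0,0]],[2.5,[0,-8,0],[0,0,0]]]' 
python3 rel.py c4 .17; python3 - <<'E'
from h import *
p,d=bot.capture("wrist");q,_=bot.capture("scene")
cv2.imwrite("pics/w2.png",np.hstack([cv2.resize(p[200:384,130:380],(400,294)),cv2.resize(q[140:330,50:320],(400,294))])[:,:,::-1])
E
```

```text
time: 3.85
tcp_pos: [0.5509, -0.193, 0.0936]
tcp_rot: [-90.5, 0.1, -103.3]
force: [-0.5, -0.1, -2.0]
finger_gap: 0.326
time: 4.35
tcp_pos: [0.5538, -0.1945, 0.1785]
tcp_rot: [-90.0, 0.0, -103.3]
force: [0.5, -0.2, -1.2]
finger_gap: 0.325
c4 shift [-52.     0.88 -10.77] turn [ 0.04 -0.01 -0.02]
t 4.35 tcp [ 0.5538 -0.1945  0.1785] F [ 0.5 -0.2 -1.2] gap 0.325
```

View pics/w2.png

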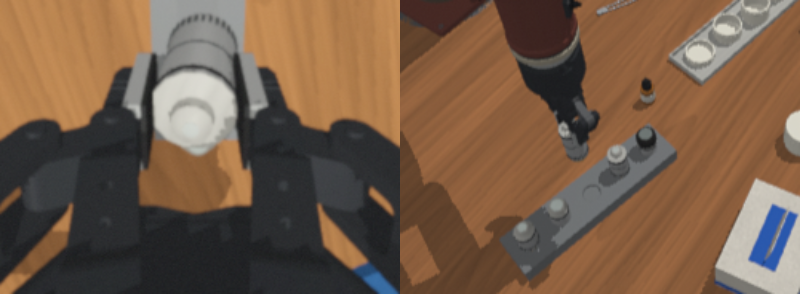

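Obj4 is held between the pads at left picture (195,110), and its well at right picture (592,192) is empty. I carry it to c4.

```bash
python3 -m jog '[[2.5,[-2,0,-0.5],[0,0,0]],[2.5,[-5,0,-1],[0,0,0]],[2.5,[-9,0,-2],[0,0,0]],[2.5,[-13,0,-3],[0,0,0]],[2.5,[-17,0,-4],[0,0,0]]]'
python3 -m jog '[[2.5,[-4,0,-0.8],[0,0,0]],[2.5,[-8,0,-1.6],[0,0,0]],[2.5,[-12,0,-2.4],[0,0,0]],[2.5,[-16,0,-3.2],[0,0,0]],[2.5,[-20,0,-4],[0,0,0]]]' 
python3 -m jog '[[2.5,[-4,0,-0.7],[0,0,0]],[2.5,[-8,0,-1.5],[0,0,0]],[2.5,[-11,0,-2.2],[0,0,0]],[2.5,[-13,0,-2.5],[0,0,0]],[2.5,[-14,0,-2.7],[0,0,0]]]' 
python3 rel.py c4 .17; cat > wt.py <<'E'
from h import *
from scipy.optimize import least_squares
import sys
c=bot.calibration("wrist");p,d=bot.capture("wrist");W=cloud(d,c)
cv2.imwrite("pics/%s.png"%sys.argv[1],p[:,:,::-1]);V=W.reshape(-1,3);V=V[np.isfinite(V[:,0])]
for n,g,h in [("c4",(.5687,.3363),.047),("c3",(.5666,.2636),.037),("c2",(.5465,.1978),.027),("c1",(.5337,.1261),.017)]:
    t=V[(abs(V[:,2]-h)<.003)&(np.hypot(V[:,0]-g[0],V[:,1]-g[1])<.034)]
    if len(t)<60: continue
    s=least_squares(lambda q:np.hypot(t[:,0]-q[0],t[:,1]-q[1])-.0255,g,loss="soft_l1",f_scale=.001)
    print(n,s.x.round(4),len(t),np.sqrt(2*s.cost/len(t)).round(4))
E
python3 wt.py w3
```

```text
time: 4.95
tcp_pos: [0.5508, -0.0174, 0.1734]
tcp_rot: [-90.5, 0.1, -103.3]
force: [0.5, 0.3, -1.1]
finger_gap: 0.325
time: 5.45
tcp_pos: [0.5568, 0.1879, 0.1724]
tcp_rot: [-90.7, 0.0, -103.4]
force: [1.4, -0.1, -2.0]
finger_gap: 0.327
time: 5.95
tcp_pos: [0.5616, 0.332, 0.1708]
tcp_rot: [-90.8, -0.0, -103.2]
force: [1.0, -0.6, -1.4]
finger_gap: 0.324
c4 shift [-0.58  0.08  0.59] turn [0.79 0.07 0.05]
t 5.95 tcp [0.5616 0.332  0.1708] F [ 1.  -0.6 -1.4] gap 0.324
c4 [0.5704 0.3356] 532 0.0009
c3 [0.5687 0.263 ] 117 0.0009
c2 [0.5486 0.1972] 111 0.0009
c1 [0.5355 0.1253] 182 0.0009
```

View pics/w3.png

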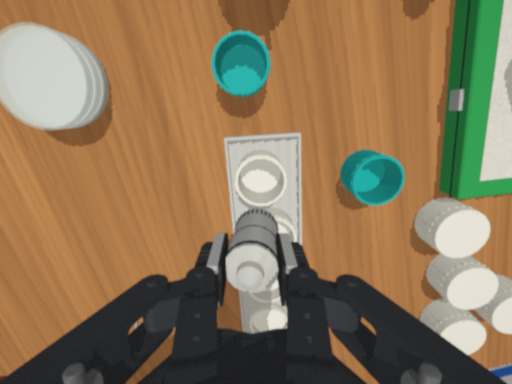

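The wrist view shows the held obj4 at (252,255), its c4 ring ahead at (262,178), and the turquoise decoys well clear at (240,62) and (372,177). The wrist ring fits agree with the top view within 2 mm.

```bash
python3 - <<'E'
s=open("rel.py").read()
i=s.index("T=dict");j=s.index("\n",i)
s=s[:i]+"T=dict(o1=(.5413,-.252),o2=(.528,-.306),o3=(.5673,-.1430),o4=(.5545,-.198),c4=(.5704,.3356),c3=(.5687,.263),c2=(.5486,.1972),c1=(.5355,.1253))"+s[j:]
open("rel.py","w").write(s)
E
python3 -m jog '[[2.5,[-0.4,0,0.4],[0.4,0,0]],[2.5,[-0.9,0,0.8],[0.8,0,0]],[2.5,[-0.9,1.5,0.8],[0.8,0,0]],[2.5,[-0.9,3,0.8],[0.8,0,0]],[2.5,[-0.9,3,0.8],[0.8,0,0]]]'; python3 rel.py c4 .051
```

```text
time: 6.5
tcp_pos: [0.5689, 0.3377, 0.1365]
tcp_rot: [-90.3, -0.3, -103.3]
force: [-0.2, -0.2, -1.9]
finger_gap: 0.328
c4 shift [0.13 8.55 0.24] turn [0.31 0.01 0.25]
t 6.5 tcp [0.5689 0.3377 0.1365] F [-0.2 -0.2 -1.9] gap 0.328
```

```bash
python3 -m jog '[[2.5,[-0.2,2,0.2],[0.3,0,0.2]],[2.5,[-0.2,4,0.2],[0.3,0,0.2]],[2.5,[-0.2,6,0.2],[0.3,0,0.2]],[2.5,[-0.2,7.4,0.2],[0.3,0,0.2]],[2.5,[-0.2,7.8,0.2],[0.3,0,0.2]]]'; python3 rel.py c4 .051;python3 -m jog '[[2.5,[0,0.2,0],[0,0,0]],[2.5,[0,0.3,0],[0,0,0]]]'; python3 rel.py c4 .051
```

```text
time: 7.0
tcp_pos: [0.5693, 0.3381, 0.056]
tcp_rot: [-90.2, -0.2, -103.3]
force: [0.5, 0.2, -1.9]
finger_gap: 0.327
c4 shift [0.21 0.5  0.17] turn [0.19 0.   0.19]
t 7.0 tcp [0.5693 0.3381 0.056 ] F [ 0.5  0.2 -1.9] gap 0.327
time: 7.2
tcp_pos: [0.5695, 0.3381, 0.0533]
tcp_rot: [-90.2, -0.2, -103.3]
force: [-1.0, 0.5, -2.0]
finger_gap: 0.327
c4 shift [0.22 0.23 0.14] turn [ 0.17 -0.01  0.18]
t 7.2 tcp [0.5695 0.3381 0.0533] F [-1.   0.5 -2. ] gap 0.327
```

Next I lower in 1 mm steps and watch the force.

```bash
for i in 1; do python3 -m jog '[[2.5,[0,0.1,0],[0,0,0]],[2.5,[0,0.2,0],[0,0,0]],[2.5,[0,0.25,0],[0,0,0]]]'; python3 -m jog '[[2.5,[0,0.05,0],[0,0,0]],[2.5,[0,0.1,0],[0,0,0]]]'; done
```

```text
time: 7.5
tcp_pos: [0.5699, 0.3383, 0.0514]
tcp_rot: [-90.1, -0.1, -103.3]
force: [-0.2, 0.0, -1.3]
finger_gap: 0.328
time: 7.7
tcp_pos: [0.5701, 0.3383, 0.0507]
tcp_rot: [-90.1, -0.1, -103.3]
force: [0.3, -0.4, -1.1]
finger_gap: 0.325
```

```bash
python3 -m jog '[[2.5,[0,0.05,0],[0,0,0]],[2.5,[0,0.1,0],[0,0,0]]]'; python3 -m jog '[[2.5,[0,0.05,0],[0,0,0]],[2.5,[0,0.1,0],[0,0,0]]]'
```

```text
time: 7.9
tcp_pos: [0.5702, 0.3384, 0.0499]
tcp_rot: [-90.1, -0.1, -103.3]
force: [-0.1, -0.3, 1.9]
finger_gap: 0.33
time: 8.1
tcp_pos: [0.5704, 0.3388, 0.0498]
tcp_rot: [-90.1, -0.1, -103.3]
force: [-1.9, 0.2, 6.1]
finger_gap: 0.331
```

```bash
python3 -m jog '[[3.0,[0,-0.05,0],[0,0,0]],[3.4,[0,-0.05,0],[0,0,0]],[4.5,[0,-0.05,0],[0,0,0]],[4.5,[0,-0.05,0],[0,0,0]],[4.5,[0,-0.05,0],[0,0,0]]]'
python3 -m jog '[[4.5,[0,-1,0],[0,0,0]],[4.5,[0,-3,0],[0,0,0]],[4.5,[0,-6,0],[0,0,0]],[6,[0,-9,0],[0,0,0]],[6,[0,-12,0],[0,0,0]]]'
python3 rel.py o3 .17; python3 - <<'E'
from h import *
c=bot.calibration("wrist");p,d=bot.capture("wrist");q,_=bot.capture("scene")
W=cloud(d,c).reshape(-1,3)
m=W[(np.hypot(W[:,0]-.5704,W[:,1]-.3356)<.024)&(W[:,2]>.052)&(W[:,2]<.1)];print(len(m),((m.max(0)+m.min(0))/2).round(4),np.ptp(m,0).round(4),m[:,2].max().round(4))
cv2.imwrite("pics/w4.png",np.hstack([cv2.resize(p[40:300,130:390],(400,400)),cv2.resize(q[90:220,220:350],(400,400))])[:,:,::-1])
E
```

```text
time: 8.6
tcp_pos: [0.5704, 0.3388, 0.0502]
tcp_rot: [-90.1, -0.1, -103.3]
force: [0.4, -0.1, -0.2]
finger_gap: 0.528
time: 9.1
tcp_pos: [0.5706, 0.3389, 0.1722]
tcp_rot: [-90.0, -0.1, -103.3]
force: [-0.1, -0.1, 0.4]
finger_gap: 0.706
o3 shift [46.97  0.26 10.76] turn [ 0.04 -0.    0.06]
t 9.1 tcp [0.5706 0.3389 0.1722] F [-0.1 -0.1  0.4] gap 0.706
787 [0.5736 0.3327 0.0657] [0.0294 0.0301 0.0273] 0.0793
```

View pics/w4.png

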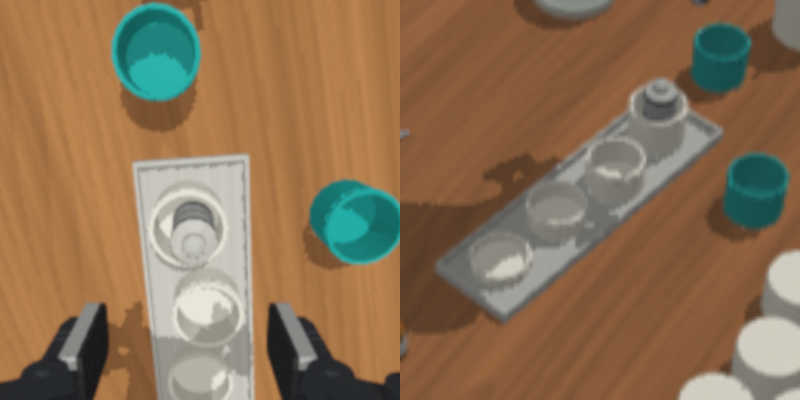

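The left crop shows obj4 standing upright in c4 at (193,230), and the right crop shows it at (658,100). It is about 4 mm off centre, with its top about 77–79 mm up as expected. Next, obj3.

```bash
python3 -m jog '[[6,[4,0,1],[0,0,0]],[6,[8,0,2],[0,0,0]],[6,[12,0,3],[0,0,0]],[6,[16,0,4],[0,0,0]],[6,[20,0,5],[0,0,0]]]'
python3 -m jog '[[6,[4.5,0,1],[0,0,0]],[6,[9,0,2],[0,0,0]],[6,[13,0,3],[0,0,0]],[6,[17,0,4],[0,0,0]],[6,[20,0,4.5],[0,0,0]]]'
python3 -m jog '[[6,[4,0,0.5],[0,0,0]],[6,[6,0,1],[0,0,0]],[6,[7,0,1.2],[0,0,0]],[6,[7,0,1.2],[0,0,0]]]'; python3 rel.py o3 .17 o3 .055
```

```text
time: 9.7
tcp_pos: [0.5761, 0.1327, 0.177]
tcp_rot: [-89.6, 0.3, -103.3]
force: [0.7, 0.5, -0.6]
finger_gap: 0.701
time: 10.2
tcp_pos: [0.5737, -0.0749, 0.1765]
tcp_rot: [-89.5, 0.3, -103.4]
force: [-0.7, -0.7, 0.3]
finger_gap: 0.707
time: 10.6
tcp_pos: [0.569, -0.1467, 0.1762]
tcp_rot: [-89.6, 0.3, -103.5]
force: [-0.6, -0.1, 0.8]
finger_gap: 0.699
o3 shift [-0.31  0.62 -0.26] turn [-0.44 -0.16 -0.27]
o3 shift [-0.26 12.12 -0.35] turn [-0.44 -0.16 -0.27]
t 10.6 tcp [ 0.569  -0.1467  0.1762] F [-0.6 -0.1  0.8] gap 0.699
```

```bash
python3 -m jog '[[6,[-0.3,1,-0.3],[-0.4,-0.2,-0.3]],[6,[-0.3,4,-0.3],[-0.4,-0.2,-0.3]],[6,[-0.3,7,-0.3],[-0.4,-0.2,-0.3]],[6,[-0.3,9,-0.3],[-0.4,-0.2,-0.3]],[6,[-0.3,9,-0.3],[-0.4,-0.2,-0.3]]]'
python3 rel.py o3 .055
```

```text
time: 11.1
tcp_pos: [0.5646, -0.1396, 0.0818]
tcp_rot: [-90.4, 0.0, -103.1]
force: [-0.3, -0.1, -0.6]
finger_gap: 0.702
o3 shift [0.27 2.68 0.36] turn [ 0.42  0.16 -0.04]
t 11.1 tcp [ 0.5646 -0.1396  0.0818] F [-0.3 -0.1 -0.6] gap 0.702
```

```bash
python3 -m jog '[[6,[0.3,1,0.3],[0.4,0.2,0]],[6,[0.3,2,0.3],[0.4,0.2,0]],[6,[0.3,2.7,0.3],[0.4,0.2,0]],[6,[0.3,2.7,0.3],[0.4,0.2,0]],[6,[0.3,2.7,0.3],[0.4,0.2,0]]]'
python3 rel.py o3 .055
```

```text
time: 11.6
tcp_pos: [0.5668, -0.1433, 0.055]
tcp_rot: [-90.0, 0.0, -103.3]
force: [-0.1, -0.4, 0.5]
finger_gap: 0.701
o3 shift [-0.04  0.    0.04] turn [ 0.   -0.05 -0.04]
t 11.6 tcp [ 0.5668 -0.1433  0.055 ] F [-0.1 -0.4  0.5] gap 0.701
```

```bash
python3 -m jog '[[2.5,[0,0,0],[0,0,0]],[2.5,[0,0,0],[0,0,0]],[2.5,[0,0,0],[0,0,0]],[2.5,[0,0,0],[0,0,0]],[2.5,[0,0,0],[0,0,0]]]' 60
python3 -m jog '[[2.5,[0,0,0],[0,0,0]],[2.5,[0,-0.5,0],[0,0,0]],[2.5,[0,-1.5,0],[0,0,0]],[2.5,[0,-3.5,0],[0,0,0]],[2.5,[0,-5.5,0],[0,0,0]]]'
python3 -m jog '[[2.5,[0,-2,0],[0,0,0]],[2.5,[0,-4,0],[0,0,0]],[2.5,[0,-6,0],[0,0,0]],[2.5,[0,-6,0],[0,0,0]]]'
python3 rel.py c3 .17
```

```text
time: 12.1
tcp_pos: [0.5676, -0.1437, 0.056]
tcp_rot: [-89.9, 0.0, -103.3]
force: [-0.7, 0.1, 5.1]
finger_gap: 0.321
time: 12.6
tcp_pos: [0.5669, -0.1434, 0.1115]
tcp_rot: [-90.0, 0.0, -103.3]
force: [1.1, -0.3, -0.7]
finger_gap: 0.323
time: 13.0
tcp_pos: [0.5689, -0.1442, 0.1754]
tcp_rot: [-89.6, -0.0, -103.3]
force: [0.9, -0.2, -0.6]
finger_gap: 0.314
c3 shift [-39.62   0.47  -9.42] turn [-0.38 -0.04  0.02]
t 13.0 tcp [ 0.5689 -0.1442  0.1754] F [ 0.9 -0.2 -0.6] gap 0.314
```

```bash
python3 -m jog '[[2.5,[-2,0,-0.5],[0,0,0]],[2.5,[-5,0,-1],[0,0,0]],[2.5,[-9,0,-2],[0,0,0]],[2.5,[-13,0,-3],[0,0,0]],[2.5,[-17,0,-4],[0,0,0]]]' 80
python3 -m jog '[[2.5,[-4,0,-1],[0,0,0]],[2.5,[-8,0,-2],[0,0,0]],[2.5,[-12,0,-3],[0,0,0]],[2.5,[-16,0,-4],[0,0,0]],[2.5,[-19,0,-4.6],[0,0,0]]]' 
python3 -m jog '[[2.5,[-2,0,-0.5],[0,0,0]],[2.5,[-3.5,0,-0.8],[0,0,0]],[2.5,[-3.5,0,-0.8],[0,0,0]],[2.5,[-3.5,0,-0.8],[0,0,0]]]' 
python3 rel.py c3 .17 c3 .08; python3 - <<'E'
from h import *
c=bot.calibration("wrist");t=bot.get_state()["tcp_pos"];p,d=bot.capture("wrist")
W=cloud(d,c)[:,225:280].reshape(-1,3)
m=W[(np.hypot(W[:,0]-t[0],W[:,1]-t[1])<.022)&(W[:,2]>t[2]-.05)&(W[:,2]<t[2]+.03)];print(len(m),(((m.max(0)+m.min(0))/2)-t).round(4),np.ptp(m,0).round(4),m[:,2].max()-t[2])
cv2.imwrite("pics/w5.png",p[:,:,::-1])
E
```

```text
time: 13.5
tcp_pos: [0.5683, 0.0319, 0.1739]
tcp_rot: [-89.7, -0.0, -103.4]
force: [0.5, -1.7, -1.2]
finger_gap: 0.314
time: 14.0
tcp_pos: [0.5663, 0.2297, 0.1723]
tcp_rot: [-89.8, -0.0, -103.3]
force: [-0.3, -0.4, -0.7]
finger_gap: 0.317
time: 14.4
tcp_pos: [0.5664, 0.265, 0.1716]
tcp_rot: [-89.8, -0.1, -103.3]
force: [0.2, -0.3, -1.2]
finger_gap: 0.312
c3 shift [0.14 0.16 0.27] turn [-0.16  0.01  0.11]
c3 shift [0.12 9.16 0.25] turn [-0.16  0.01  0.11]
t 14.4 tcp [0.5664 0.265  0.1716] F [ 0.2 -0.3 -1.2] gap 0.312
3560 [ 0.0011  0.0001 -0.0003] [0.0335 0.0305 0.0595] 0.02946661473258061
```

View pics/w5.png

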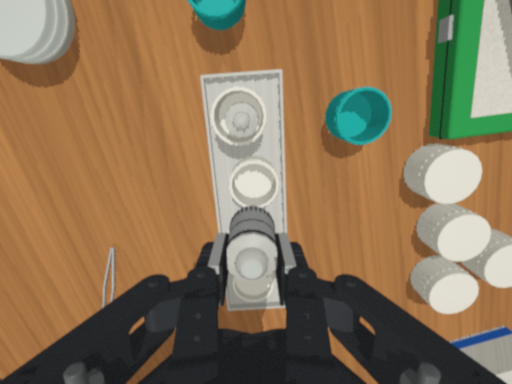

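The wrist view shows obj3 held upright at (252,260), c3 empty at (254,183), and obj4 centred in c4 at (240,118). I lower obj3.

```bash
python3 -m jog '[[2.5,[0.1,2.5,0.2],[0,0,0]],[2.5,[0.1,5,0.2],[0,0,0]],[2.5,[0.1,7.5,0.2],[0,0,0]],[2.5,[0.1,9,0.2],[0,0,0]],[2.5,[0.1,9,0.2],[0,0,0]]]'
python3 rel.py c3 .042
```

```text
time: 14.95
tcp_pos: [0.5667, 0.2612, 0.079]
tcp_rot: [-90.1, -0.3, -103.4]
force: [-0.5, -0.1, -1.1]
finger_gap: 0.311
c3 shift [-0.23  3.7   0.16] turn [ 0.08 -0.11  0.26]
t 14.95 tcp [0.5667 0.2612 0.079 ] F [-0.5 -0.1 -1.1] gap 0.311
```

```bash
python3 -m jog '[[2.5,[-0.2,1,0.2],[0,0,0.2]],[2.5,[-0.2,2,0.2],[0,0,0.2]],[2.5,[-0.2,2.8,0.2],[0,0,0.2]],[2.5,[-0.2,3.2,0.2],[0,0,0.2]],[2.5,[-0.2,3.3,0.2],[0,0,0.2]]]'
python3 rel.py c3 .042
python3 -m jog '[[2.5,[0,0.1,0],[0,0,0]],[2.5,[0,0.15,0],[0,0,0]]]'; python3 -m jog '[[2.5,[0,0.05,0],[0,0,0]],[2.5,[0,0.1,0],[0,0,0]]]';python3 -m jog '[[2.5,[0,0.05,0],[0,0,0]],[2.5,[0,0.1,0],[0,0,0]]]'
```

```text
time: 15.45
tcp_pos: [0.5687, 0.2625, 0.0454]
tcp_rot: [-90.1, -0.1, -103.4]
force: [-0.3, -0.1, -1.6]
finger_gap: 0.315
c3 shift [-0.05  0.34 -0.01] turn [ 0.12 -0.11  0.09]
t 15.45 tcp [0.5687 0.2625 0.0454] F [-0.3 -0.1 -1.6] gap 0.315
time: 15.65
tcp_pos: [0.5689, 0.2627, 0.0442]
tcp_rot: [-90.1, -0.1, -103.4]
force: [0.5, 0.3, -0.4]
finger_gap: 0.32
time: 15.85
tcp_pos: [0.5691, 0.2628, 0.0435]
tcp_rot: [-90.1, -0.1, -103.4]
force: [0.6, 0.1, -2.4]
finger_gap: 0.315
time: 16.05
tcp_pos: [0.5693, 0.2629, 0.0427]
tcp_rot: [-90.0, -0.0, -103.4]
force: [-1.1, -0.2, -0.6]
finger_gap: 0.314
```

```bash
python3 -m jog '[[2.5,[0,0.05,0],[0,0,0]],[2.5,[0,0.1,0],[0,0,0]]]'; python3 -m jog '[[2.5,[0,0.05,0],[0,0,0]],[2.5,[0,0.05,0],[0,0,0]]]'
```

```text
time: 16.25
tcp_pos: [0.5694, 0.2629, 0.0422]
tcp_rot: [-90.0, -0.0, -103.4]
force: [-2.7, -0.9, 5.1]
finger_gap: 0.314
time: 16.45
tcp_pos: [0.5694, 0.263, 0.0422]
tcp_rot: [-90.0, -0.0, -103.4]
force: [-2.1, -1.3, 5.7]
finger_gap: 0.314
```

Contact came at 42.2 mm against 42 expected. I release, rise, and go to obj2.

```bash
python3 -m jog '[[3.0,[0,-0.05,0],[0,0,0]],[3.4,[0,-0.05,0],[0,0,0]],[4.5,[0,-0.05,0],[0,0,0]],[4.5,[0,-0.05,0],[0,0,0]],[4.5,[0,-0.05,0],[0,0,0]]]'
python3 -m jog '[[4.5,[0,-1,0],[0,0,0]],[4.5,[0,-3,0],[0,0,0]],[4.5,[0,-6,0],[0,0,0]],[6,[0,-9,0],[0,0,0]],[6,[0,-12.5,0],[0,0,0]]]'
python3 wt.py w6
python3 rel.py o2 .17
```

```text
time: 16.95
tcp_pos: [0.5694, 0.263, 0.0426]
tcp_rot: [-90.0, -0.0, -103.4]
force: [0.2, -0.5, -0.4]
finger_gap: 0.527
time: 17.45
tcp_pos: [0.569, 0.2629, 0.1687]
tcp_rot: [-90.1, -0.1, -103.4]
force: [-0.3, -0.6, 0.8]
finger_gap: 0.701
c4 [0.5704 0.3351] 667 0.0009
c3 [0.5687 0.2626] 530 0.0014
c2 [0.5484 0.1968] 413 0.0009
c1 [0.5357 0.1252] 349 0.0009
o2 shift [56.5   0.49  8.84] turn [-0.44 -0.08 -0.25]
t 17.5 tcp [0.5727 0.2641 0.1767] F [2.4 1.9 5.2] gap 0.7
```

View pics/w6.png

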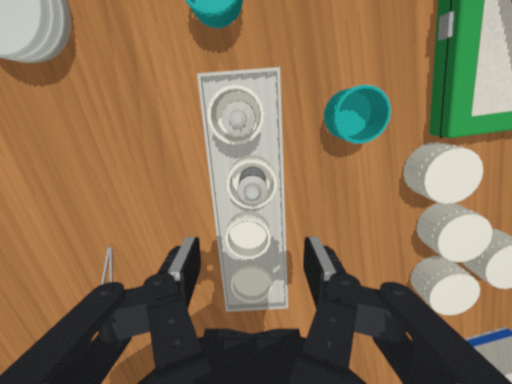

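Obj3 stands in c3 at (250,186) and obj4 in c4 at (237,113). c2 at (248,237) and c1 at (252,284) are empty. Next, obj2.

```bash
python3 -m jog '[[6,[4,0,0.5],[0,0,0]],[6,[8,0,1.2],[0,0,0]],[6,[12.5,0,2],[0,0,0]],[6,[17,0,2.7],[0,0,0]],[6,[21,0,3.3],[0,0,0]]]'
python3 -m jog '[[6,[4.5,0,0.7],[0,0,0]],[6,[9,0,1.4],[0,0,0]],[6,[13.5,0,2],[0,0,0]],[6,[18,0,2.7],[0,0,0]],[6,[22,0,3.4],[0,0,0]]]'
python3 -m jog '[[6,[4,0,0.5],[0,0,0]],[6,[8,0,1],[0,0,0]],[6,[11,0,1.6],[0,0,0]],[6,[13,0,2],[0,0,0]],[6,[13,0,2],[0,0,0]]]'; python3 rel.py o2 .17 o2 .08
```

```text
time: 18.0
tcp_pos: [0.5561, 0.0503, 0.177]
tcp_rot: [-89.5, 0.3, -103.4]
force: [0.6, 1.4, 0.2]
finger_gap: 0.705
time: 18.5
tcp_pos: [0.538, -0.1739, 0.1773]
tcp_rot: [-89.4, 0.2, -103.4]
force: [-0.1, 0.7, 0.0]
finger_gap: 0.706
time: 19.0
tcp_pos: [0.527, -0.3074, 0.1774]
tcp_rot: [-89.3, 0.2, -103.6]
force: [-0.0, -0.5, 0.1]
finger_gap: 0.705
o2 shift [-0.16  0.75  0.05] turn [-0.65 -0.28 -0.18]
o2 shift [-0.13  9.74 -0.05] turn [-0.65 -0.28 -0.18]
t 19.0 tcp [ 0.527  -0.3074  0.1774] F [-0.  -0.5  0.1] gap 0.705
```

```bash
python3 -m jog '[[6,[-0.1,2,0],[-0.3,-0.2,-0.1]],[6,[-0.1,5,0],[-0.3,-0.2,-0.1]],[6,[-0.1,8,0],[-0.3,-0.2,-0.1]],[6,[-0.1,10,0],[-0.3,-0.2,-0.1]],[6,[-0.1,10.4,0],[-0.3,-0.2,-0.1]]]'
python3 rel.py o2 .045
```

```text
time: 19.5
tcp_pos: [0.527, -0.3036, 0.0703]
tcp_rot: [-89.9, 0.2, -103.3]
force: [0.9, 0.5, -0.5]
finger_gap: 0.704
o2 shift [0.22 2.53 0.15] turn [-0.05 -0.   -0.24]
t 19.5 tcp [ 0.527  -0.3036  0.0703] F [ 0.9  0.5 -0.5] gap 0.704
```

```bash
python3 -m jog '[[6,[0.2,1,0.1],[0,0,-0.2]],[6,[0.2,2,0.1],[0,0,-0.2]],[6,[0.2,2.5,0.1],[0,0,-0.2]],[6,[0.2,2.5,0.1],[0,0,-0.2]],[6,[0.2,2.5,0.1],[0,0,-0.2]]]'
python3 rel.py o2 .045
```

```text
time: 20.0
tcp_pos: [0.5278, -0.3058, 0.0458]
tcp_rot: [-89.9, 0.0, -103.3]
force: [0.1, 0.3, 0.2]
finger_gap: 0.703
o2 shift [0.01 0.08 0.02] turn [-0.09 -0.01 -0.02]
t 20.0 tcp [ 0.5278 -0.3058  0.0458] F [0.1 0.3 0.2] gap 0.703
```

```bash
python3 -m jog '[[2.5,[0,0.05,0],[0,0,0]],[2.5,[0,0.05,0],[0,0,0]],[2.5,[0,0.05,0],[0,0,0]],[2.5,[0,0.05,0],[0,0,0]],[2.5,[0,0.05,0],[0,0,0]]]' 80
python3 -m jog '[[2.5,[0,0,0],[0,0,0]],[2.5,[0,-0.5,0],[0,0,0]],[2.5,[0,-1.5,0],[0,0,0]],[2.5,[0,-3.5,0],[0,0,0]],[2.5,[0,-6,0],[0,0,0]]]'
python3 -m jog '[[2.5,[0,-2,0],[0,0,0]],[2.5,[0,-4,0],[0,0,0]],[2.5,[0,-6,0],[0,0,0]],[2.5,[0,-6.5,0],[0,0,0]]]'
python3 rel.py c2 .17
```

```text
time: 20.5
tcp_pos: [0.5283, -0.3063, 0.0463]
tcp_rot: [-89.8, -0.0, -103.3]
force: [-0.5, 0.6, 5.6]
finger_gap: 0.316
time: 21.0
tcp_pos: [0.5274, -0.3056, 0.1062]
tcp_rot: [-90.0, 0.0, -103.3]
force: [0.2, 0.4, -1.3]
finger_gap: 0.313
time: 21.4
tcp_pos: [0.5287, -0.3067, 0.1747]
tcp_rot: [-89.7, -0.1, -103.3]
force: [-0.3, -0.9, -0.9]
finger_gap: 0.311
c2 shift [-49.49   0.35  -9.66] turn [-0.3  -0.01  0.07]
t 21.4 tcp [ 0.5287 -0.3067  0.1747] F [-0.3 -0.9 -0.9] gap 0.311
```

Tip to foot is 25.3 mm, so I expect contact at about z = 32.3 mm.

```bash
python3 -m jog '[[2.5,[-2,0,-0.4],[0,0,0]],[2.5,[-5,0,-1],[0,0,0]],[2.5,[-9,0,-1.8],[0,0,0]],[2.5,[-13,0,-2.6],[0,0,0]],[2.5,[-17,0,-3.4],[0,0,0]]]'
python3 -m jog '[[2.5,[-4,0,-0.8],[0,0,0]],[2.5,[-8,0,-1.6],[0,0,0]],[2.5,[-12,0,-2.3],[0,0,0]],[2.5,[-16,0,-3],[0,0,0]],[2.5,[-20,0,-3.8],[0,0,0]]]' 
python3 -m jog '[[2.5,[-4,0,-0.8],[0,0,0]],[2.5,[-8,0,-1.6],[0,0,0]],[2.5,[-11,0,-2.2],[0,0,0]],[2.5,[-12.5,0,-2.5],[0,0,0]],[2.5,[-12.5,0,-2.5],[0,0,0]]]' 
python3 rel.py c2 .17 c2 .08
```

```text
time: 21.9
tcp_pos: [0.5336, -0.1307, 0.1731]
tcp_rot: [-89.8, -0.0, -103.3]
force: [0.6, 0.1, -0.9]
finger_gap: 0.315
time: 22.4
tcp_pos: [0.5414, 0.0752, 0.1717]
tcp_rot: [-89.9, -0.0, -103.3]
force: [0.1, 0.1, -1.6]
finger_gap: 0.316
time: 22.9
tcp_pos: [0.5445, 0.2047, 0.1706]
tcp_rot: [-90.0, -0.1, -103.1]
force: [-0.5, 0.4, -0.5]
finger_gap: 0.315
c2 shift [0.64 0.06 0.57] turn [0.   0.18 0.05]
c2 shift [0.63 9.06 0.57] turn [0.   0.18 0.05]
t 22.9 tcp [0.5445 0.2047 0.1706] F [-0.5  0.4 -0.5] gap 0.315
```

```bash
python3 -m jog '[[2.5,[0.6,0.5,0.5],[0,0,0]],[2.5,[0.6,3,0.5],[0,0,0]],[2.5,[0.6,6,0.5],[0,0,0]],[2.5,[0.6,9,0.5],[0,0,0]],[2.5,[0.6,9.5,0.5],[0,0,0]]]'
python3 rel.py c2 .032
```

```text
time: 23.4
tcp_pos: [0.5446, 0.1949, 0.0709]
tcp_rot: [-90.4, -0.3, -103.2]
force: [-0.3, -0.0, -1.9]
finger_gap: 0.315
c2 shift [-0.34  3.88  0.37] turn [0.44 0.06 0.29]
t 23.4 tcp [0.5446 0.1949 0.0709] F [-0.3 -0.  -1.9] gap 0.315
```

```bash
python3 -m jog '[[2.5,[-0.3,0.8,0.3],[0.4,0,0.3]],[2.5,[-0.3,1.8,0.3],[0.4,0,0.3]],[2.5,[-0.3,2.8,0.3],[0.4,0,0.3]],[2.5,[-0.3,3.4,0.3],[0.4,0,0.3]],[2.5,[-0.3,3.5,0.3],[0.4,0,0.3]]]'
python3 rel.py c2 .032
python3 -m jog '[[2.5,[0,0.1,0],[0,0,0]],[2.5,[0,0.15,0],[0,0,0]]]'; python3 -m jog '[[2.5,[0,0.05,0],[0,0,0]],[2.5,[0,0.1,0],[0,0,0]]]';python3 -m jog '[[2.5,[0,0.05,0],[0,0,0]],[2.5,[0,0.1,0],[0,0,0]]]'
```

```text
time: 23.9
tcp_pos: [0.5475, 0.197, 0.0352]
tcp_rot: [-90.1, -0.0, -103.2]
force: [0.0, 0.1, -1.0]
finger_gap: 0.32
c2 shift [-0.05  0.32  0.1 ] turn [0.08 0.07 0.01]
t 23.9 tcp [0.5475 0.197  0.0352] F [ 0.   0.1 -1. ] gap 0.32
time: 24.1
tcp_pos: [0.5478, 0.1972, 0.0341]
tcp_rot: [-90.0, 0.0, -103.2]
force: [-0.6, -0.4, -0.4]
finger_gap: 0.315
time: 24.3
tcp_pos: [0.5482, 0.1973, 0.0335]
tcp_rot: [-90.0, 0.0, -103.2]
force: [0.5, -0.8, -1.7]
finger_gap: 0.315
time: 24.5
tcp_pos: [0.5483, 0.1974, 0.0327]
tcp_rot: [-90.0, 0.0, -103.2]
force: [-0.1, -0.7, -1.2]
finger_gap: 0.32
```

```bash
python3 -m jog '[[2.5,[0,0.05,0],[0,0,0]],[2.5,[0,0.1,0],[0,0,0]]]'; python3 -m jog '[[2.5,[0,0.05,0],[0,0,0]],[2.5,[0,0.05,0],[0,0,0]]]'
```

```text
time: 24.7
tcp_pos: [0.5484, 0.1975, 0.0323]
tcp_rot: [-90.0, 0.0, -103.2]
force: [-2.7, -0.1, 8.2]
finger_gap: 0.312
time: 24.9
tcp_pos: [0.5484, 0.1975, 0.0324]
tcp_rot: [-90.0, 0.0, -103.2]
force: [-1.9, -0.8, 5.6]
finger_gap: 0.314
```

Contact came at 32.3 mm as expected. I release and go to obj1.

```bash
python3 -m jog '[[3.0,[0,-0.05,0],[0,0,0]],[3.4,[0,-0.05,0],[0,0,0]],[4.5,[0,-0.05,0],[0,0,0]],[4.5,[0,-0.05,0],[0,0,0]],[4.5,[0,-0.05,0],[0,0,0]]]'
python3 -m jog '[[4.5,[0,-1,0],[0,0,0]],[4.5,[0,-3,0],[0,0,0]],[4.5,[0,-6,0],[0,0,0]],[6,[0,-9.5,0],[0,0,0]],[6,[0,-13.5,0],[0,0,0]]]'
python3 rel.py o1 .17
```

```text
time: 25.4
tcp_pos: [0.5485, 0.1975, 0.0328]
tcp_rot: [-90.0, 0.0, -103.2]
force: [0.4, -0.9, -0.3]
finger_gap: 0.526
time: 25.9
tcp_pos: [0.5477, 0.1973, 0.1689]
tcp_rot: [-90.1, 0.0, -103.2]
force: [-0.2, -1.1, 0.6]
finger_gap: 0.701
o1 shift [43.88 -0.13  9.64] turn [ 0.06  0.1  -0.01]
t 25.9 tcp [0.5477 0.1973 0.1689] F [-0.2 -1.1  0.6] gap 0.701
```

```bash
python3 -m jog '[[6,[4,0,0.9],[0,0,0]],[6,[8,0,1.7],[0,0,0]],[6,[12,0,2.6],[0,0,0]],[6,[16,0,3.5],[0,0,0]],[6,[20,0,4.4],[0,0,0]]]'
python3 -m jog '[[6,[4,0,0.9],[0,0,0]],[6,[8,0,1.8],[0,0,0]],[6,[12,0,2.6],[0,0,0]],[6,[15.5,0,3.3],[0,0,0]],[6,[18,0,3.9],[0,0,0]]]'
python3 -m jog '[[6,[3,0,0.6],[0,0,0]],[6,[5,0,1],[0,0,0]],[6,[5.4,0,1.2],[0,0,0]],[6,[5.4,0,1.2],[0,0,0]]]'; python3 rel.py o1 .17 o1 .08
```

```text
time: 26.4
tcp_pos: [0.5448, -0.009, 0.1699]
tcp_rot: [-90.0, 0.0, -103.2]
force: [0.8, 0.2, 0.0]
finger_gap: 0.704
time: 26.9
tcp_pos: [0.5415, -0.1957, 0.1709]
tcp_rot: [-89.9, -0.0, -103.3]
force: [1.1, 0.4, 0.4]
finger_gap: 0.704
time: 27.3
tcp_pos: [0.5408, -0.2514, 0.1714]
tcp_rot: [-89.9, -0.0, -103.3]
force: [-0.1, -0.5, -0.5]
finger_gap: 0.707
o1 shift [0.05 0.14 0.06] turn [-0.1  -0.05  0.02]
o1 shift [0.04 9.14 0.04] turn [-0.1  -0.05  0.02]
t 27.3 tcp [ 0.5408 -0.2514  0.1714] F [-0.1 -0.5 -0.5] gap 0.707
```

```bash
python3 -m jog '[[6,[0,2,0],[0,0,0]],[6,[0,5,0],[0,0,0]],[6,[0,8,0],[0,0,0]],[6,[0,10,0],[0,0,0]],[6,[0,11,0],[0,0,0]]]'
python3 rel.py o1 .035
```

```text
time: 27.8
tcp_pos: [0.5399, -0.2491, 0.0591]
tcp_rot: [-90.1, 0.1, -103.3]
force: [-1.0, -0.2, -0.0]
finger_gap: 0.7
o1 shift [0.25 2.41 0.21] turn [ 0.1   0.03 -0.08]
t 27.8 tcp [ 0.5399 -0.2491  0.0591] F [-1.  -0.2 -0. ] gap 0.7
```

```bash
python3 -m jog '[[6,[0.2,1,0.2],[0.1,0,0]],[6,[0.2,2,0.2],[0.1,0,0]],[6,[0.2,2.4,0.2],[0.1,0,0]],[6,[0.2,2.4,0.2],[0.1,0,0]],[6,[0.2,2.4,0.2],[0.1,0,0]]]'
python3 rel.py o1 .035
```

```text
time: 28.3
tcp_pos: [0.5418, -0.2517, 0.0358]
tcp_rot: [-89.9, 0.1, -103.3]
force: [0.4, -1.1, -0.3]
finger_gap: 0.703
o1 shift [ 0.04  0.08 -0.04] turn [-0.06  0.03 -0.06]
t 28.3 tcp [ 0.5418 -0.2517  0.0358] F [ 0.4 -1.1 -0.3] gap 0.703
```

```bash
python3 -m jog '[[2.5,[0,0.05,0],[0,0,0]],[2.5,[0,0.05,0],[0,0,0]],[2.5,[0,0.05,0],[0,0,0]],[2.5,[0,0.05,0],[0,0,0]],[2.5,[0,0.05,0],[0,0,0]]]' 80
python3 -m jog '[[2.5,[0,0,0],[0,0,0]],[2.5,[0,-0.5,0],[0,0,0]],[2.5,[0,-1.5,0],[0,0,0]],[2.5,[0,-3.5,0],[0,0,0]],[2.5,[0,-6,0],[0,0,0]]]'
python3 -m jog '[[2.5,[0,-2,0],[0,0,0]],[2.5,[0,-4,0],[0,0,0]],[2.5,[0,-6,0],[0,0,0]],[2.5,[0,-7,0],[0,0,0]]]'
python3 rel.py c1 .17
```

```text
time: 28.8
tcp_pos: [0.5424, -0.2522, 0.0364]
tcp_rot: [-89.9, 0.0, -103.3]
force: [-1.1, -0.3, 5.3]
finger_gap: 0.318
time: 29.3
tcp_pos: [0.5414, -0.2516, 0.0964]
tcp_rot: [-90.0, 0.1, -103.3]
force: [1.3, 0.6, -1.0]
finger_gap: 0.316
time: 29.7
tcp_pos: [0.5423, -0.2523, 0.1692]
tcp_rot: [-89.8, 0.0, -103.3]
force: [-1.1, -0.9, -0.9]
finger_gap: 0.317
c1 shift [-36.59  -0.11  -9.33] turn [-0.2   0.03 -0.  ]
t 29.7 tcp [ 0.5423 -0.2523  0.1692] F [-1.1 -0.9 -0.9] gap 0.317
```

```bash
python3 -m jog '[[2.5,[-2,0,-0.5],[0,0,0]],[2.5,[-5,0,-1.3],[0,0,0]],[2.5,[-9,0,-2.3],[0,0,0]],[2.5,[-13,0,-3.3],[0,0,0]],[2.5,[-17,0,-4.3],[0,0,0]]]'
python3 -m jog '[[2.5,[-4,0,-1],[0,0,0]],[2.5,[-8,0,-2],[0,0,0]],[2.5,[-12,0,-3],[0,0,0]],[2.5,[-15,0,-3.8],[0,0,0]],[2.5,[-17,0,-4.3],[0,0,0]]]' 
python3 -m jog '[[2.5,[-1.5,0,-0.4],[0,0,0]],[2.5,[-2.2,0,-0.6],[0,0,0]],[2.5,[-2.2,0,-0.6],[0,0,0]]]' 
python3 rel.py c1 .17
```

```text
time: 30.2
tcp_pos: [0.5383, -0.0744, 0.1681]
tcp_rot: [-89.9, 0.0, -103.3]
force: [0.8, 0.4, -1.8]
finger_gap: 0.318
time: 30.7
tcp_pos: [0.5338, 0.1042, 0.1672]
tcp_rot: [-90.0, 0.1, -103.1]
force: [0.1, 0.5, -0.3]
finger_gap: 0.314
time: 31.0
tcp_pos: [0.5321, 0.1282, 0.1666]
tcp_rot: [-90.1, 0.0, -103.0]
force: [-0.6, -1.2, -1.7]
finger_gap: 0.316
c1 shift [ 0.2  -0.34  0.4 ] turn [ 0.08  0.26 -0.04]
t 31.0 tcp [0.5321 0.1282 0.1666] F [-0.6 -1.2 -1.7] gap 0.316
```

```bash
python3 -m jog '[[2.5,[0.2,1,0.4],[0,0.2,0]],[2.5,[0.2,4,0.4],[0,0.2,0]],[2.5,[0.2,7,0.4],[0,0.2,0]],[2.5,[0.2,9.5,0.4],[0,0.2,0]],[2.5,[0.2,10,0.4],[0,0.2,0]]]'
python3 rel.py c1 .022
```

```text
time: 31.5
tcp_pos: [0.5323, 0.1238, 0.0622]
tcp_rot: [-90.5, -0.1, -103.3]
force: [-0.8, -0.2, -1.0]
finger_gap: 0.32
c1 shift [-0.23  4.02  0.31] turn [ 0.48 -0.04  0.11]
t 31.5 tcp [0.5323 0.1238 0.0622] F [-0.8 -0.2 -1. ] gap 0.32
```

```bash
python3 -m jog '[[2.5,[-0.2,0.8,0.3],[0.4,0,0.1]],[2.5,[-0.2,1.8,0.3],[0.4,0,0.1]],[2.5,[-0.2,2.8,0.3],[0.4,0,0.1]],[2.5,[-0.2,3.5,0.3],[0.4,0,0.1]],[2.5,[-0.2,3.6,0.3],[0.4,0,0.1]]]'
python3 rel.py c1 .022
python3 -m jog '[[2.5,[0,0.1,0],[0,0,0]],[2.5,[0,0.15,0],[0,0,0]]]'; python3 -m jog '[[2.5,[0,0.05,0],[0,0,0]],[2.5,[0,0.1,0],[0,0,0]]]'
```

```text
time: 32.0
tcp_pos: [0.5349, 0.125, 0.0254]
tcp_rot: [-90.1, -0.0, -103.3]
force: [-0.2, 0.8, -1.3]
finger_gap: 0.319
c1 shift [-0.04  0.34  0.06] turn [ 0.14 -0.04  0.03]
t 32.0 tcp [0.5349 0.125  0.0254] F [-0.2  0.8 -1.3] gap 0.319
time: 32.2
tcp_pos: [0.5351, 0.1251, 0.0241]
tcp_rot: [-90.1, -0.0, -103.3]
force: [-0.5, 0.5, -1.3]
finger_gap: 0.316
time: 32.4
tcp_pos: [0.5355, 0.1252, 0.0236]
tcp_rot: [-90.1, -0.0, -103.3]
force: [-0.3, 0.1, -1.2]
finger_gap: 0.319
```

```bash
python3 -m jog '[[2.5,[0,0.05,0],[0,0,0]],[2.5,[0,0.1,0],[0,0,0]]]'; python3 -m jog '[[2.5,[0,0.05,0],[0,0,0]],[2.5,[0,0.08,0],[0,0,0]]]'
```

```text
time: 32.6
tcp_pos: [0.5357, 0.1252, 0.0228]
tcp_rot: [-90.0, 0.0, -103.3]
force: [0.2, 0.0, 0.0]
finger_gap: 0.319
time: 32.8
tcp_pos: [0.5357, 0.1253, 0.0224]
tcp_rot: [-90.0, -0.0, -103.3]
force: [-3.7, -0.5, 6.0]
finger_gap: 0.317
```

Contact came at 22.4 mm as expected. I release, rise, back off to the side and check everything.

```bash
python3 -m jog '[[3.0,[0,-0.05,0],[0,0,0]],[3.4,[0,-0.05,0],[0,0,0]],[4.5,[0,-0.05,0],[0,0,0]],[4.5,[0,-0.05,0],[0,0,0]],[4.5,[0,-0.05,0],[0,0,0]]]'
python3 -m jog '[[4.5,[0,-1,0],[0,0,0]],[4.5,[0,-3,0],[0,0,0]],[4.5,[0,-6,0],[0,0,0]],[6,[0,-10,0],[0,0,0]],[6,[0,-14,0],[0,0,0]]]'
python3 -m jog '[[6,[4,-1,-2],[0,0,0]],[6,[8,-2,-4],[0,0,0]],[6,[11,-3,-6],[0,0,0]],[6,[14,-4,-8],[0,0,0]],[6,[15,-4,-9],[0,0,0]]]'
python3 -m jog '[[6,[0,0,0],[0,0,0]],[6,[0,0,0],[0,0,0]]]'
python3 - <<'E'
from h import *
C=bot.calibration("top");p,d=bot.capture("top");q,_=bot.capture("scene")
V=cloud(d,C).reshape(-1,3);V=V[np.isfinite(V[:,0])]
for n,g,h in [("c4",(.5687,.3363),.047),("c3",(.5666,.2636),.037),("c2",(.5465,.1978),.027),("c1",(.5337,.1261),.017)]:
    m=V[(np.hypot(V[:,0]-g[0],V[:,1]-g[1])<.024)&(V[:,2]>h+.006)]
    if len(m): print(n,len(m),(((m.max(0)+m.min(0))/2)[:2]-g).round(4),"span",np.ptp(m[:,:2],0).round(4),"top",np.percentile(m[:,2],98).round(4),"expect",h+.03)
for n,g,h in [("eyepiece",(.578,-.0879),.036),("bottle",(.5106,.0002),.03)]:
    m=V[(np.hypot(V[:,0]-g[0],V[:,1]-g[1])<.03)&(V[:,2]>h)];print(n,((m.max(0)+m.min(0))/2).round(4))
cv2.imwrite("pics/end.png",np.hstack([cv2.resize(p[150:250,130:300],(400,300)),cv2.resize(q[90:220,220:350],(400,300))])[:,:,::-1])
E
```

```text
time: 33.3
tcp_pos: [0.5357, 0.1253, 0.0229]
tcp_rot: [-90.0, -0.0, -103.3]
force: [0.2, -0.2, -0.2]
finger_gap: 0.525
time: 33.8
tcp_pos: [0.5354, 0.1252, 0.1646]
tcp_rot: [-90.1, -0.0, -103.3]
force: [0.4, 0.4, -0.1]
finger_gap: 0.705
time: 34.3
tcp_pos: [0.4125, -0.0017, 0.2069]
tcp_rot: [-89.9, -0.0, -103.4]
force: [0.3, 1.2, 1.1]
finger_gap: 0.704
time: 34.5
tcp_pos: [0.413, -0.0018, 0.2078]
tcp_rot: [-89.8, -0.0, -103.5]
force: [0.5, 0.2, 0.5]
finger_gap: 0.698
c4 113 [ 0.0029 -0.0025] span [0.0286 0.0304] top 0.0791 expect 0.077
c3 108 [ 0.0004 -0.0004] span [0.0284 0.0277] top 0.0702 expect 0.067
c2 108 [ 0.001  -0.0005] span [0.0294 0.0292] top 0.062 expect 0.056999999999999995
c1 104 [ 0.0003 -0.0004] span [0.0292 0.0293] top 0.0512 expect 0.047
eyepiece [ 0.5776 -0.0875  0.0585]
bottle [ 0.5117 -0.0006  0.0449]
```

View pics/end.png

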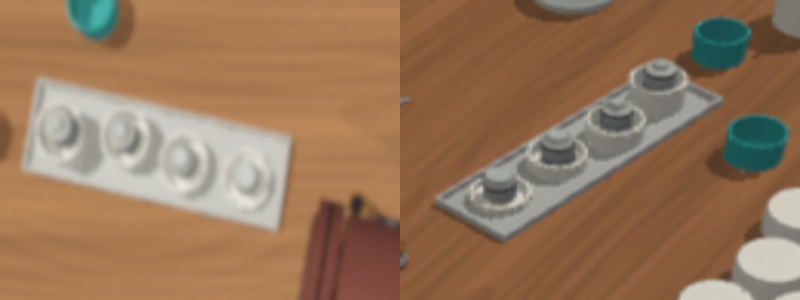

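The end picture shows all four objectives standing upright in their canisters: (62,130), (123,137), (184,160) and (245,178) on the left. The 98th-percentile top heights read 2–5 mm high, so I check the lens faces with a less biased statistic.

```bash
python3 - <<'E'
from h import *
C=bot.calibration("top");ds=[bot.capture("top")[1] for _ in range(6)];d=np.median(ds,0)
d0=np.load("top0.npz")["d"]
def med(d,g,r):
    V=cloud(d,C).reshape(-1,3);m=V[(np.hypot(V[:,0]-g[0],V[:,1]-g[1])<r)];m=m[m[:,2]>.03];return np.median(m[:,2]).round(4),len(m)
for n,a,b,r in [("1",(.5398,-.2507),(.534,.1257),.009),("2",(.5266,-.3052),(.5475,.1973),.006),("3",(.566,-.1413),(.567,.2632),.005),("4",(.5529,-.196),(.5716,.3338),.004)]:
    print(n,"block",med(d0,a,r),"now",med(d,b,r),"expected drop .014")
s=bot.get_state();print(s["time"],s["force"])
E
```

```text
1 block (np.float64(0.0615), 39) now (np.float64(0.0474), 38) expected drop .014
2 block (np.float64(0.0718), 19) now (np.float64(0.0569), 19) expected drop .014
3 block (np.float64(0.0804), 11) now (np.float64(0.0664), 13) expected drop .014
4 block (np.float64(0.0913), 8) now (np.float64(0.0772), 8) expected drop .014
34.9 [0.89333654 1.00761274 0.73337153]
```

All four lens faces dropped 14–15 mm (14 expected), so every foot is on its floor.

```bash
python3 -c "
from plant import bot
print(bot.sign_off())"
```

```text
the job is handed in; nothing more can be done
None
```

I moved all four objectives, each into the canister of its own rank, and handed the job in at about 35 s of robot time; the hand-in reports no verdict. I lowered each one until the force showed it on the floor, then released it.

- **Standing on the floor:** contact came within about 0.3 mm of the expected height each time. The lens faces ended 14–15 mm lower than in the block, where 14 mm was expected.
- **Centring:** objective 4 is about 4 mm off its canister's axis and the other three about 1 mm, against a limit of 12 mm. All four look upright in the last pictures.
- **Left in place:** the eyepiece and the oil bottle read within about 1.5 mm of where they started. The gripper is clear of everything.
- **Disagreements:** the first end check of top heights read 2–5 mm high, because the statistic I used is biased upward by noise. The median check settled it. The wrist and top cameras also differed by about 2 mm throughout.

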